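Pull the service-hatch sash shut with the hook pole

ROBOT

A 7-joint arm with a two-finger parallel gripper is mounted at the origin on the work surface. World frame = base frame: x ahead of the robot, y to its left, z up, the work surface at z = 0. Lengths are in m, angles in degrees, forces in N, time in s.
With the tool pointing down it reaches from about 0.35 to 0.9 m from the base axis. Payload 8.1 kg.
Tool frame: the origin (TCP) lies midway between the tips of the shut fingers; the grasp point (between the pads) lies 19 mm behind it; z points along the fingers, y is the line along which they close (so a half turn about z gives the same grasp; the last joint's range is limited). The gripper opens to 85 mm and grips with 20 to 120 N. Pads are 22 mm wide; open, the fingers measure 114 mm over their backs; the gripper's body (76 mm by 85 mm) begins 54 mm behind the grasp point. The pads swing forward as they close: fully open they stand 13 mm farther back than shut.
Start: joints at [-83.056, 24.895, 1.432, 90.138, -0.665, 64.973, -4.303], TCP at [0.139, 0.609, 0.198] pointing down, gripper open.
Joint ranges: [-149.89, 149.89], [-25.12, 119.58], [-72.63, 75.52], [4.76, 147.25], [-75.54, 255.54], [6.69, 114.76], [-157.13, 157.13]. Speed limits (degrees/s): [127.2, 127.2, 172.46, 172.46, 180, 180, 180].

INTERFACE

Orientations are given as a 3x3 rotation matrix whose columns are the frame's x, y, z axes.
In Python, from workcell import bot gives the robot as it stands.
- The arm moves only by the tool carry_out, never from a script. Its argument "series" is a list of rows, each a list of 7 numbers: the shift along the tool's x, y, z in m, then the turn, a rotation vector about the tool's x, y, z in rad, then the finger opening in m, from 0 to 0.0854. A call has 1 to 12 rows; each row shifts and turns the commanded pose from where the row before left it, along the tool's axes as they then stand; what a row does not reach is not made up. A row lasts 1/10 s, in which the tool goes at most 50 mm and 8.59 degrees, less where a joint would pass 70% of its speed; a pose out of reach is approached as far as the arm can. A call is refused whole if a number of a shift passes 0.05 or a number of a turn 0.15, either way. A call with a gripper value outside its range is refused whole. The fingers move at their own pace and stop on an object; the grip force is fixed at half the most. Time passes only in rows, so rows that do not move let the fingers close. It gives the time, the measured TCP pose, the force, the opening and the grip force at its end, in the units of the state.
- bot.state(): the state, without advancing time (a new reading comes with each control period).
- bot.grab_frame(name): name is "scene" or "top" or "wrist"; returns a dict with "img" (384x512x3 uint8, blue, green, red), "camera_matrix" (3x3 intrinsics, pixels), "T" (4x4, takes a point from camera to world coordinates); the wrist camera has in their place "mount" (4x4, takes a point from camera to tool coordinates, whose origin is the TCP and whose axes are the flange's). Camera axes: x right, y down, z forward; pixel columns grow to the right and rows downward; lengths in m; the calibration is good to about 2 mm. A picture is of the moment at which its call begins: read the wrist's pose just before it. There is no depth.
- bot.close_job(): hands the job in; it is judged then, once.
The state is a dict: "t": time; "joints": joint angles; "qvel": joint speeds; "joint_torque": joint torques, N m; "ee_pos": TCP position; "orientation": TCP orientation; "ft_force": force on the tool from outside, world axes, zero at the start; "torque": the same for the moment, N m; "gripper_width": finger opening in m; "gripper_force": force on a finger pad.
Only numpy, scipy, OpenCV 4.12 (cv2) and the standard library are available. Lean on these libraries where they do the work, as an engineer would, in place of code of your own. Each camera call takes 0.05 s, during which the arm holds its last target. There are 200 camera calls.

TASK

The service counter is closing: take the short hook pole, put its hook through the steel pull ring under the raised clear sash of the counter screen, and pull the sash fully down with it. Then unhook the pole and lay it down flat on the counter again, without dropping it. Leave the screen brush, which has the same grip, lying where it is.

Things in the scene. Friction and masses are not known exactly. Their poses are not given: they have to be found in the camera images.
- pole: Hook pole, about 180 g, lying loose on the counter. Black flat-sided grip 120 long (x), 28 wide (y), 36 high; origin: centre of the grip's underside, z up, x towards the hook. A straight 8 mm steel rod, axis at y=0, z=30, leaves the grip at x=60 and at x=165 turns straight down into the hook's lip, which ends at z=4: the hook end is 30 high. Pinch the grip across its width; it balances at x=15.
- brush: Screen brush, a loose bystander: grip, rod and origin like the pole's, but ending at x=163 in a 30 mm wide wood-backed grey brush head, no hook. Pole and brush lie across the counter, rods pointing roughly to the robot's left, one on the left and one on the right; which is which varies.
- ring (a point): Centre of the upright steel pull ring fixed under the sash's bottom rail, robot's side: bar 8 mm, opening 62 mm across, facing along its x axis (away from the robot; y left, z up). 300 mm above the counter with the sash fully up, 160 fully down. Behind it 59 mm clear to fixed panes; rail from 30 above the centre, 28 behind. Screen fixed, 344 wide, 552 high; its feet reach 5 in front of the ring.
- sash (a joint): How far the clear sash has slid straight down, in m: 0 fully up, 0.14 fully down on its stop. Starts between 0 and 0.05, stays where it is left; about 3 N pull it down, about 8 N push it up.
Things that resemble listed ones, but are neither listed nor needed, are in the scene too. Leave any green look-alike of the pole alone.

How it is judged (in metres and radians):
On the way, in this order (a step that is already met when the one before it is completed fails the run):
1. the pole's hook is through the ring while the sash is still up (x of ring in the frame of pole between 0.085 and 0.16 m and y of ring in the frame of pole between -0.031 and 0.031 m and z of ring in the frame of pole between -0.002 and 0.062 m and angle between the x axis of pole and the x axis of ring, either way round below 0.7 rad and value of joint sash below 0.1 m), for 0.1 s.
2. the sash is fully down with the hook still in the ring (value of joint sash above 0.128 m and x of ring in the frame of pole between 0.07 and 0.17 m and y of ring in the frame of pole between -0.035 and 0.035 m and z of ring in the frame of pole between -0.006 and 0.072 m), for 0.1 s.
At the end, for the whole second after the job is handed in: The sash is fully down (within 15 mm of its stop), the pole is out of the ring and lies flat (within 10 degrees) and at rest on the counter, anywhere, and the brush is within 30 mm of where it lay (value of joint sash above 0.125 m and height (world z) of pole below 0.04 m and angle between pole's own x axis and vertical between 1.4 and 1.74 rad and linear speed of pole below 0.03 m/s and distance of brush from where it was at the start of the episode below 0.03 m); the robot touches nothing.
It fails at once if the pole is dropped or thrown (faster than 0.9 m/s with no finger on it) (linear speed of pole above 0.9 m/s and contact force between the fingers and pole below 0.2 N).
It fails at once if the brush is displaced by more than 30 mm (distance of brush from where it was at the start of the episode above 0.03 m).
It also fails if it takes over 61 s, if anything falls off the work surface, if the arm or the gripper's body presses on something with over 40 N, if the wrist force passes 120 N, or if a joint passes its speed limit or range.

## Working session

There is one attempt and no reset: what is moved stays moved. The work goes in short steps, Python scripts to look and compute and a tool call to move; the robot and the scene stay as the last step left them, time stands still between calls to the robot, and variables do not carry over. Pictures are saved under pics/ and viewed, at most 10 in all, crops included, and the job is handed in when it is done.

Besides the shell and the picture viewer there is one more tool, called after ">>>" in YAML: its name, and indented under it one key for each argument. carry_out: Moves the arm, as the interface text tells. Its arguments: {"type":"object","properties":{"series":{"type":"array"}},"required":["series"]}

```bash
mkdir -p pics; ls; cat > h.py <<'E'
import numpy as np, cv2
from workcell import bot
def grab(n):
    s=bot.state(); f=bot.grab_frame(n); K=np.array(f["camera_matrix"])
    if "T" in f: T=np.array(f["T"])
    else:
        W=np.eye(4); W[:3,:3]=s["orientation"]; W[:3,3]=s["ee_pos"]; T=W@np.array(f["mount"])
    return f["img"],K,T
def ray(K,T,p):
    d=T[:3,:3]@np.linalg.solve(K,[p[0],p[1],1.]); return T[:3,3],d/np.linalg.norm(d)
def plane(K,T,p,z):
    o,d=ray(K,T,p); return o+d*(z-o[2])/d[2]
def tri(a,b):
    (o1,d1),(o2,d2)=a,b; A=np.stack([d1,-d2],1); t=np.linalg.lstsq(A,o2-o1,rcond=None)[0]
    p,q=o1+t[0]*d1,o2+t[1]*d2; return (p+q)/2,np.linalg.norm(p-q)
E
cat > look.py <<'E'
from h import *
s=bot.state(); print(s["t"],s["ee_pos"],np.round(s["orientation"],3))
for n in("scene","top"):
    im,K,T=grab(n); cv2.imwrite(f"pics/{n}0.png",im); np.savez(f"{n}0.npz",im=im,K=K,T=T); print(n,K.round(1).tolist(),T.round(3).tolist())
a=[cv2.imread(f"pics/{n}0.png") for n in("scene","top")]
cv2.imwrite("pics/s0.png",cv2.resize(a[0],(800,600)));cv2.imwrite("pics/t0.png",cv2.resize(a[1],(800,600)))
E
python3 look.py
```

```text
pics
0.0 [0.13866488 0.60883471 0.19702549] [[-0.975  0.222 -0.   ]
 [ 0.222  0.975 -0.002]
 [-0.    -0.002 -1.   ]]
scene [[364.8, 0.0, 255.2], [0.0, 364.8, 188.5], [0.0, 0.0, 1.0]] [[0.439, 0.814, -0.38, 0.894], [0.898, -0.397, 0.187, -0.183], [0.001, -0.424, -0.906, 1.192], [0.0, 0.0, 0.0, 1.0]]
top [[371.4, 0.0, 257.6], [0.0, 371.4, 185.8], [0.0, 0.0, 1.0]] [[-0.02, -0.994, 0.104, 0.371], [-1.0, 0.021, 0.008, 0.038], [-0.01, -0.104, -0.995, 1.158], [0.0, 0.0, 0.0, 1.0]]
```

View pics/s0.png

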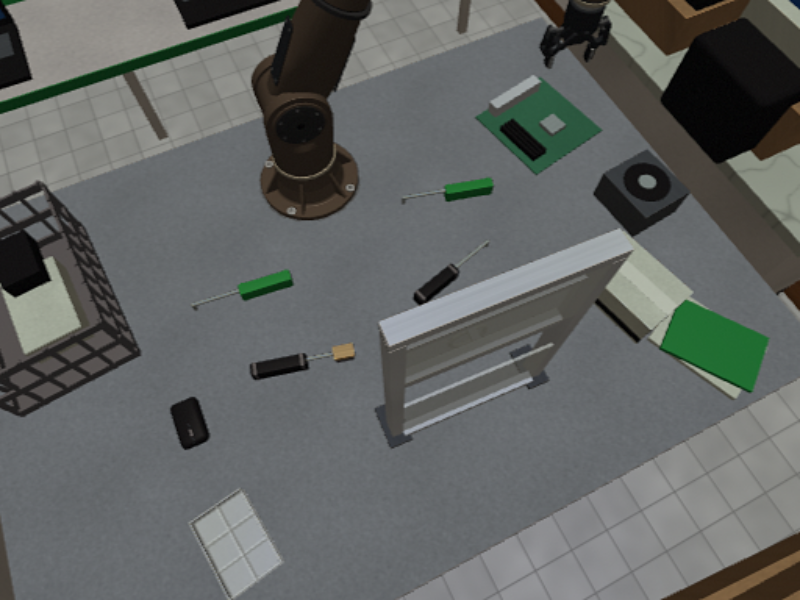

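View pics/t0.png

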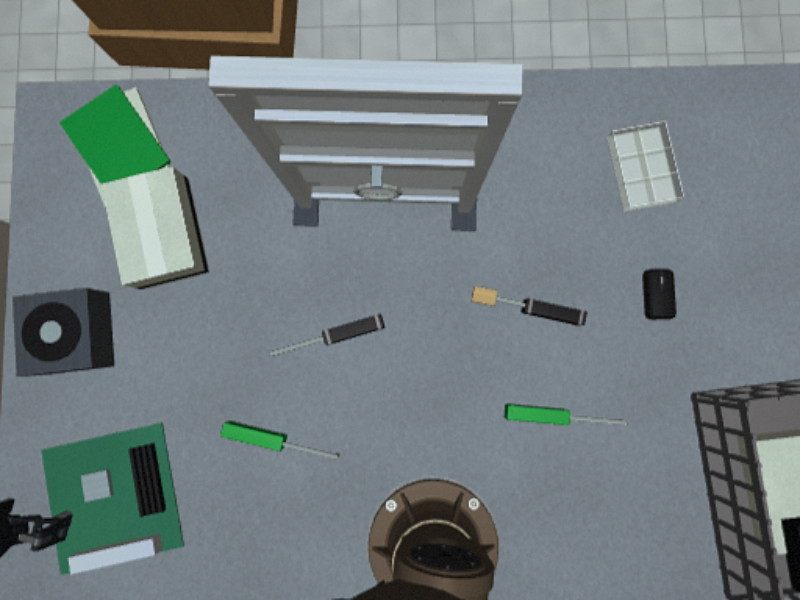

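The top view (800x600) shows these candidates:
- Black grip with a bare thin rod at (353,329), rod tip at (272,353). This is the **pole**.
- Black grip at (555,311) with a wooden head at (485,296). This is the brush.
- Green look-alikes at (252,436) and (538,414).
- A black mouse at (659,293).

The pull ring is at (378,190). I choose the left black one.

```bash
cat > m1.py <<'E'
from h import *
V={n:np.load(n+"0.npz") for n in("scene","top")}
def grip(n,box):
    im=V[n]["im"]; g=im.max(2); x0,y0,x1,y1=box
    m=np.zeros_like(g); m[y0:y1,x0:x1]=(g[y0:y1,x0:x1]<60)*255
    c=max(cv2.findContours(m,0,2)[0],key=cv2.contourArea); r=cv2.minAreaRect(c)
    return r
for nm,bs,bt in(("pole",(260,163,298,197),(200,196,250,225)),("brush",(155,220,200,246),(330,185,380,212))):
    a=grip("scene",bs); b=grip("top",bt); print(nm,a,b)
    print(tri(ray(V["scene"]["K"],V["scene"]["T"],a[0]),ray(V["top"]["K"],V["top"]["T"],b[0])))
    pt=cv2.boxPoints(b); P=[plane(V["top"]["K"],V["top"]["T"],p,.036) for p in pt]; print(np.round(P,3).tolist())
K,T=V["top"]["K"],V["top"]["T"]
print("tip",plane(K,T,np.array([272,353])*.64,.03), "tri",tri(ray(K,T,np.array([272,353])*.64),ray(V["scene"]["K"],V["scene"]["T"],np.array([487,243])*.64)))
for z in(.25,.275,.3): print("ring",z,plane(K,T,np.array([378,190])*.64,z))
print("feet",plane(K,T,np.array([306,226])*.64,0.01),plane(K,T,np.array([463,230])*.64,0.01))
print("topedge",plane(K,T,np.array([211,93])*.64,.552),plane(K,T,np.array([521,96])*.64,.552))
im=V["top"]["im"]; cv2.imwrite("pics/crop1.png",cv2.resize(np.hstack([im[185:240,165:255],im[95:150,195:285]]),None,fx=4.4,fy=4.4,interpolation=2))
E
python3 m1.py
```

```text
pole ((278.7926940917969, 181.8658447265625), (9.838947296142578, 34.20205307006836), 51.34019470214844) ((225.44496154785156, 210.8165283203125), (9.099350929260254, 30.458877563476562), 73.3007583618164)
(array([0.4155805 , 0.14633996, 0.02056187]), np.float64(0.0007512255771501162))
[[0.416, 0.193, 0.036], [0.441, 0.105, 0.036], [0.414, 0.097, 0.036], [0.39, 0.186, 0.036]]
brush ((178.05770874023438, 234.2884521484375), (10.78638744354248, 36.869834899902344), 78.69007110595703) ((355.08819580078125, 199.85292053222656), (30.912586212158203, 9.219542503356934), 12.52880859375)
(array([ 0.44147738, -0.24873975,  0.02385532]), np.float64(0.0023666937065296646))
[[0.438, -0.198, 0.036], [0.465, -0.205, 0.036], [0.443, -0.295, 0.036], [0.416, -0.288, 0.036]]
tip [0.37284539 0.30187171 0.03      ] tri (array([0.37313262, 0.30438041, 0.02229197]), np.float64(0.0014846553956684742))
ring 0.25 [0.6291163  0.08109849 0.25      ]
ring 0.275 [0.62202118 0.07991742 0.275     ]
ring 0.3 [0.61492605 0.07873636 0.3       ]
feet [0.62617692 0.23878733 0.01      ] [ 0.61108021 -0.07714086  0.01      ]
topedge [0.65607763 0.24773544 0.552     ] [ 0.64448609 -0.09019152  0.552     ]
```

View pics/crop1.png

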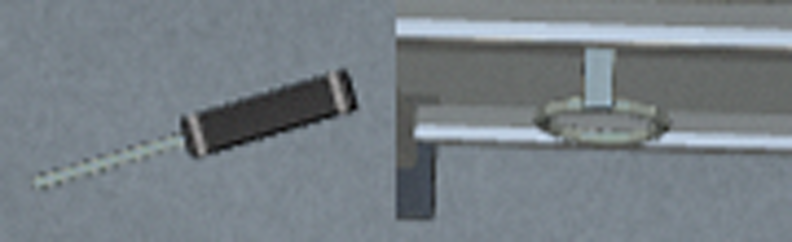

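The crop confirms the choice: black grip, bare rod, no brush head. The pole's height and length agree between the two views, with a grip-to-tip distance of about 163 mm. I'll move above it now.

>>> carry_out:
  series:
    - [-0.03,-0.0305,0,0,0,0,0.0854]
    - [-0.03,-0.0305,0,0,0,0,0.0854]
    - [-0.03,-0.0305,0,0,0,0,0.0854]
    - [-0.03,-0.0305,0,0,0,0,0.0854]
    - [-0.03,-0.0305,0,0,0,0,0.0854]
    - [-0.03,-0.0305,0,0,0,0,0.0854]
    - [-0.03,-0.0305,0,0,0,0,0.0854]
    - [-0.03,-0.0305,0,0,0,0,0.0854]
    - [-0.03,-0.0305,0,0,0,0,0.0854]
    - [-0.03,-0.0305,0,0,0,0,0.0854]
    - [-0.03,-0.0305,0,0,0,0,0.0854]
    - [-0.03,-0.0305,0,0,0,0,0.0854]

```text
t: 1.3
ee_pos: [0.4089, 0.1709, 0.1978]
orientation: [[-0.975, 0.222, -0.0], [0.222, 0.975, 0.0], [0.0, 0.0, -1.0]]
ft_force: [1.4, 1.9, -0.4]
gripper_width: 0.0857
gripper_force: 0.0
```

>>> carry_out:
  series:
    - [0,0,0,0,0,0.135,0.0854]
    - [0,0,0,0,0,0.135,0.0854]
    - [0,0,0,0,0,0.135,0.0854]
    - [0,0,0,0,0,0.135,0.0854]
    - [0,0,0,0,0,0.135,0.0854]
    - [0,0,0,0,0,0.135,0.0854]
    - [0,0,0,0,0,0.135,0.0854]
    - [0,0,0,0,0,0.135,0.0854]
    - [0,0,0,0,0,0,0.0854]
    - [0,0,0,0,0,0,0.0854]

```text
t: 2.3
ee_pos: [0.4083, 0.1726, 0.1977]
orientation: [[-0.268, 0.963, -0.0], [0.963, 0.268, -0.0], [-0.0, -0.0, -1.0]]
ft_force: [-0.6, -0.3, 0.1]
gripper_width: 0.0854
gripper_force: 0.0
```

```bash
cat > w.py <<'E'
from h import *; import sys
s=bot.state(); im,K,T=grab("wrist"); n=sys.argv[1]; np.savez(n+".npz",im=im,K=K,T=T); cv2.imwrite(f"pics/{n}.png",im)
print(s["t"],s["ee_pos"].round(4) if hasattr(s["ee_pos"],"round") else s["ee_pos"],np.round(s["orientation"],3).tolist(),np.round(s["joints"],1),np.round(s["ft_force"],1),s["gripper_width"]); print(T.round(3).tolist())
E
python3 w.py w1
```

```text
2.3 [0.4083 0.1726 0.1977] [[-0.268, 0.963, -0.0], [0.963, 0.268, -0.0], [-0.0, -0.0, -1.0]] [-50.2   7.5  23.1 115.5  -3.5  57.7  -9.9] [-0.6 -0.3  0.1] 0.08544560388811859
[[0.963, 0.257, 0.077, 0.388], [0.268, -0.921, -0.283, 0.245], [-0.001, 0.293, -0.956, 0.375], [0.0, 0.0, 0.0, 1.0]]
```

View pics/w1.png

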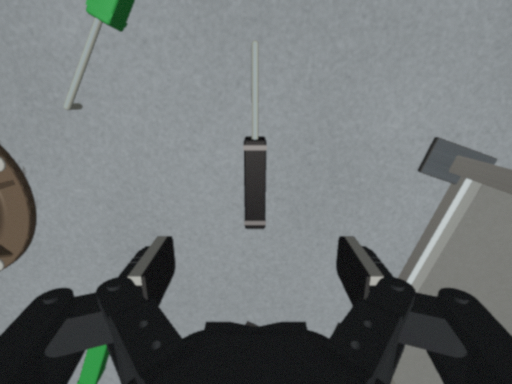

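The wrist view shows the pole's grip from (255,138) to (255,228) and its rod tip at (255,43), centred between the fingers.

```bash
python3 - <<'E'
from h import *
w=np.load("w1.npz"); K,T=w["K"],w["T"]; g=w["im"].max(2); m=np.zeros_like(g); m[130:235,235:275]=(g[130:235,235:275]<70)*255
c=max(cv2.findContours(m,0,2)[0],key=cv2.contourArea); print(cv2.minAreaRect(c))
a=plane(K,T,(255,139),.036); b=plane(K,T,(255,222),.036); t=plane(K,T,(255,43),.032); print(a,b,t)
d=t-b; print("yaw",np.degrees(np.arctan2(d[1],d[0])),np.linalg.norm((a-b)[:2]),np.linalg.norm((t-a)[:2]))
v=np.load("top0.npz"); print("tip tri",tri(ray(K,T,(255,45)),ray(v["K"],v["T"],np.array([272,353])*.64)))
print("grip tri",tri(ray(K,T,(255,180)),ray(v["K"],v["T"],(225.4,210.8))))
E
```

```text
((255.0, 185.0), (68.0, 20.0), 90.0)
[0.39870898 0.20376133 0.036     ] [0.42803519 0.09820857 0.036     ] [0.37037789 0.30569866 0.032     ]
yaw 105.52953718784089 0.1095509547973331 0.10580108552411013
tip tri (array([0.37172499, 0.30392616, 0.02538713]), np.float64(0.00294906918526552))
grip tri (array([0.41520309, 0.14758059, 0.01173616]), np.float64(0.0018473087021993483))
```

>>> carry_out:
  series:
    - [0,0,0.02,0,0,0,0.0854]
    - [0,0,0.02,0,0,0,0.0854]
    - [0,0,0.02,0,0,0,0.0854]
    - [0,0,0.02,0,0,0,0.0854]
    - [0,0,0.02,0,0,0,0.0854]
    - [0,0,0.02,0,0,0,0.0854]
    - [0,0,0.02,0,0,0,0.0854]
    - [0,0,0.02,0,0,0,0.0854]
    - [0,0,0.015,0,0,0,0.0854]
    - [0,0,0.01,0,0,0,0.0854]
    - [0,0,0.006,0,0,0,0.0854]
    - [0,0,0,0,0,0,0.0854]

```text
t: 3.55
ee_pos: [0.4083, 0.1725, 0.0064]
orientation: [[-0.264, 0.964, -0.001], [0.964, 0.264, -0.0], [-0.0, -0.001, -1.0]]
ft_force: [0.6, -0.5, -0.3]
gripper_width: 0.0853
gripper_force: 0.0
```

>>> carry_out:
  series:
    - [0,0,0,0,0,0,0]
    - [0,0,0,0,0,0,0]
    - [0,0,0,0,0,0,0]
    - [0,0,0,0,0,0,0]
    - [0,0,0,0,0,0,0]
    - [0,0,0,0,0,0,0]
    - [0,0,0,0,0,0,0]
    - [0,0,0,0,0,0,0]
    - [0,0,0,0,0,0,0]
    - [0,0,0,0,0,0,0]

```text
t: 4.55
ee_pos: [0.4085, 0.1726, 0.0068]
orientation: [[-0.264, 0.965, 0.0], [0.965, 0.264, 0.0], [0.0, 0.0, -1.0]]
ft_force: [0.7, 0.8, 0.4]
gripper_width: -0.0
gripper_force: 0.0
```

```bash
python3 w.py w2; python3 - <<'E'
from h import *
im,K,T=grab("top"); np.savez("top1.npz",im=im,K=K,T=T)
a=cv2.imread("pics/w2.png"); b=cv2.resize(im[150:270,130:290],(512,384)); cv2.imwrite("pics/c2.png",cv2.resize(np.hstack([a,b]),(800,300)))
E
```

```text
4.55 [0.4085 0.1726 0.0068] [[-0.264, 0.965, 0.0], [0.965, 0.264, 0.0], [0.0, 0.0, -1.0]] [-43.2  25.2  17.3 127.3 -15.   29.4   1. ] [0.7 0.8 0.4] -2.917560064045475e-05
[[0.965, 0.253, 0.076, 0.388], [0.264, -0.922, -0.283, 0.245], [-0.001, 0.293, -0.956, 0.184], [0.0, 0.0, 0.0, 1.0]]
```

View pics/c2.png

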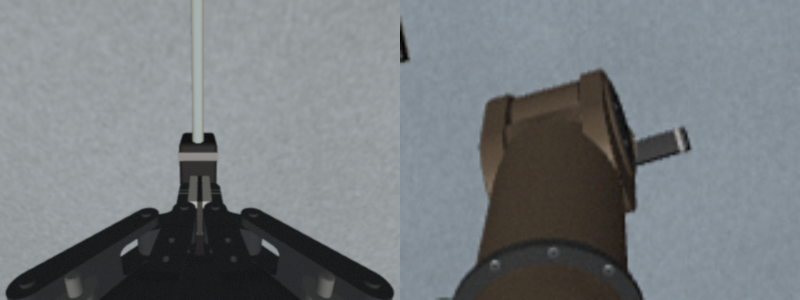

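```bash
python3 - <<'E'
from h import *
s=bot.state(); p=np.array(s["ee_pos"])
w1=np.load("w1.npz");w2=np.load("w2.npz"); K=w2["K"]
def proj(w,p): q=np.linalg.inv(w["T"])@np.r_[p,1]; q=K@q[:3]; return q[:2]/q[2]
for dz in(0,.01,.019,.03,.04): print(dz,proj(w2,p+[0,0,dz]))
print("band edge rows w1",w1["im"][125:235,255].max(1).tolist()); print("w2",w2["im"][160:300,253].max(1).tolist())
for x in(249,): print(w2["im"][160:300,x].max(1).tolist())
cv2.imwrite("pics/c3.png",cv2.resize(w2["im"][150:330,180:330],None,fx=3.3,fy=3.3,interpolation=2))
E
```

```text
0 [255.81387562 216.20579356]
0.01 [255.82662188 222.19428438]
0.019 [255.83929624 228.14899842]
0.03 [255.85660721 236.282102  ]
0.04 [255.87440712 244.64491872]
band edge rows w1 [169, 169, 168, 169, 169, 167, 169, 168, 167, 167, 168, 167, 168, 157, 123, 70, 54, 62, 62, 84, 119, 145, 150, 149, 138, 108, 72, 61, 61, 59, 58, 55, 60, 58, 57, 59, 55, 58, 56, 55, 57, 54, 54, 54, 54, 53, 55, 53, 50, 54, 54, 51, 51, 51, 50, 52, 49, 52, 50, 49, 46, 50, 49, 50, 47, 50, 48, 45, 46, 47, 46, 45, 49, 44, 48, 48, 44, 45, 44, 46, 43, 43, 44, 43, 42, 44, 43, 42, 42, 43, 41, 42, 42, 41, 46, 76, 112, 127, 128, 116, 78, 48, 48, 79, 122, 143, 148, 148, 149, 149]
w2 [181, 181, 180, 179, 181, 181, 181, 181, 181, 180, 180, 181, 180, 181, 181, 181, 181, 181, 180, 180, 180, 177, 161, 106, 45, 36, 44, 48, 51, 51, 50, 53, 53, 54, 67, 106, 139, 146, 147, 144, 145, 144, 144, 144, 138, 114, 74, 53, 51, 50, 50, 50, 48, 48, 51, 50, 50, 49, 50, 49, 50, 52, 50, 49, 44, 46, 48, 45, 47, 46, 47, 44, 45, 38, 39, 42, 38, 40, 43, 38, 38, 37, 36, 37, 38, 31, 34, 31, 32, 34, 34, 34, 35, 31, 28, 28, 34, 44, 65, 76, 78, 79, 79, 79, 80, 78, 73, 69, 67, 66, 68, 66, 68, 67, 68, 67, 67, 64, 63, 65, 64, 66, 65, 63, 63, 64, 64, 64, 66, 63, 65, 64, 63, 65, 63, 65, 63, 70, 71, 70]
[167, 168, 169, 170, 167, 168, 168, 168, 168, 168, 169, 168, 168, 168, 167, 166, 167, 169, 167, 168, 164, 151, 108, 57, 36, 34, 42, 48, 50, 54, 55, 54, 51, 55, 68, 105, 139, 145, 147, 147, 145, 144, 146, 142, 139, 116, 75, 49, 50, 49, 48, 50, 48, 54, 49, 51, 49, 51, 51, 48, 50, 49, 47, 50, 60, 80, 93, 93, 94, 94, 94, 94, 95, 93, 94, 93, 93, 92, 95, 93, 93, 93, 94, 95, 93, 91, 95, 93, 94, 93, 94, 95, 93, 93, 95, 93, 98, 128, 168, 185, 182, 162, 130, 97, 70, 59, 38, 28, 29, 28, 27, 26, 27, 29, 27, 28, 28, 29, 28, 30, 35, 33, 37, 33, 34, 36, 41, 42, 43, 40, 41, 42, 43, 44, 46, 42, 41, 43, 40, 45]
```

View pics/c3.png

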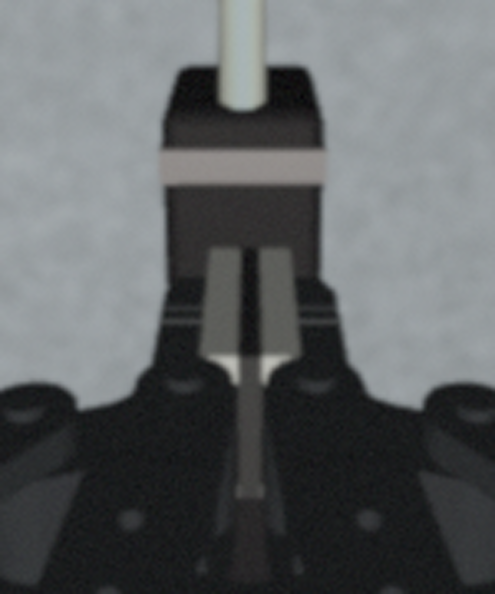

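```bash
python3 - <<'E'
from h import *
w1=np.load("w1.npz");w2=np.load("w2.npz");K=w2["K"]
R=lambda w,p: ray(K,w["T"],p)
print("band",tri(R(w1,(255,144.5)),R(w2,(253,195))),tri(R(w1,(255,151)),R(w2,(253,206))))
# widths: grip top width at band row
for w,r in((w1,148),(w2,200)):
    row=w["im"][r].max(1).astype(int); print(row[220:295].tolist())
s=bot.state(); print(s["ee_pos"],s["joints"],s["gripper_width"])
# counter texture height: feature match between w1 and w2 on static background
o=cv2.SIFT_create(contrastThreshold=.01)
a,b=[cv2.cvtColor(w["im"],6) for w in(w1,w2)]
k1,d1=o.detectAndCompute(a,None);k2,d2=o.detectAndCompute(b,None)
m=[x for x,y in cv2.BFMatcher().knnMatch(d1,d2,2) if x.distance<.75*y.distance]
for x in m:
    p,e=tri(R(w1,k1[x.queryIdx].pt),R(w2,k2[x.trainIdx].pt))
    if e<.004: print(np.round(k1[x.queryIdx].pt,0),p.round(3),round(e,4))
E
```

```text
band (array([0.40017558, 0.19778619, 0.03948052]), np.float64(0.00038897975947776634)) (array([0.40252964, 0.18906634, 0.03274593]), np.float64(0.0004908655006669311))
[153, 153, 152, 151, 154, 153, 153, 153, 153, 153, 153, 153, 154, 155, 152, 153, 152, 151, 150, 151, 152, 152, 151, 148, 149, 149, 149, 150, 151, 150, 150, 149, 150, 149, 149, 149, 150, 150, 148, 150, 150, 149, 149, 149, 150, 148, 146, 147, 147, 146, 148, 149, 149, 150, 149, 151, 151, 150, 149, 146, 145, 147, 149, 148, 149, 148, 148, 149, 148, 149, 150, 150, 148, 146, 146]
[162, 164, 164, 165, 165, 166, 163, 158, 148, 145, 144, 144, 145, 144, 144, 146, 146, 144, 145, 145, 145, 146, 144, 144, 146, 145, 145, 145, 145, 145, 145, 145, 145, 145, 146, 145, 145, 145, 145, 145, 146, 146, 145, 147, 146, 146, 147, 145, 143, 145, 146, 144, 145, 145, 145, 145, 146, 144, 147, 154, 160, 162, 161, 162, 164, 164, 162, 163, 163, 164, 161, 161, 161, 161, 162]
[0.40850099 0.17264235 0.00681436] [-43.20828877  25.15724973  17.33180344 127.33476462 -14.97487215
  29.35435253   0.98047052] -0.0001968864025804037
[134. 189.] [0.255 0.087 0.0
[... 1698 characters left out ...]
51.] [0.482 0.205 0.001] 0.0003
[317. 149.] [0.485 0.21  0.   ] 0.0001
[321. 188.] [0.508 0.158 0.   ] 0.0004
[327.  69.] [0.463 0.307 0.   ] 0.0001
[331. 188.] [0.522 0.163 0.   ] 0.0002
[337. 140.] [0.506 0.228 0.001] 0.0001
[337. 140.] [0.506 0.228 0.001] 0.0001
[343. 187.] [ 0.538  0.167 -0.   ] 0.0003
[343. 187.] [ 0.538  0.167 -0.   ] 0.0003
[351. 103.] [0.507 0.277 0.001] 0.0001
[356. 136.] [0.529 0.24  0.   ] 0.0004
[357. 180.] [0.552 0.182 0.002] 0.0003
[357. 127.] [0.525 0.251 0.001] 0.0004
[357. 127.] [0.525 0.251 0.001] 0.0004
[362. 180.] [0.56  0.185 0.001] 0.0001
[372. 146.] [0.555 0.234 0.001] 0.0002
[381. 162.] [0.575 0.216 0.001] 0.0001
[381. 162.] [0.575 0.216 0.001] 0.0001
```

```bash
python3 - <<'E'
from h import *
s=bot.state(); p=np.array(s["ee_pos"]);R=np.array(s["orientation"])
w2=np.load("w2.npz"); K=w2["K"]
def proj(p): q=np.linalg.inv(w2["T"])@np.r_[p,1]; d=q[2]; q=K@q[:3]; return (q[:2]/q[2]).round(1),d.round(3)
for xx in(0,.011):
  for dz in(0,.01,.02,.03,.04): print(xx,dz,proj(p+R@[xx,0,-dz]),proj(p+R@[xx,.014,-dz]))
E
```

```text
0 0 (array([255.8, 216.2]), np.float64(0.191)) (array([276.1, 216.2]), np.float64(0.191))
0 0.01 (array([255.8, 222.2]), np.float64(0.182)) (array([277.2, 222.2]), np.float64(0.182))
0 0.02 (array([255.8, 228.8]), np.float64(0.172)) (array([278.4, 228.9]), np.float64(0.172))
0 0.03 (array([255.9, 236.3]), np.float64(0.163)) (array([279.7, 236.3]), np.float64(0.163))
0 0.04 (array([255.9, 244.6]), np.float64(0.153)) (array([281.2, 244.7]), np.float64(0.153))
0.011 0 (array([255.8, 201.2]), np.float64(0.188)) (array([276.5, 201.2]), np.float64(0.188))
0.011 0.01 (array([255.8, 206.5]), np.float64(0.179)) (array([277.6, 206.5]), np.float64(0.179))
0.011 0.02 (array([255.9, 212.4]), np.float64(0.169)) (array([278.8, 212.4]), np.float64(0.169))
0.011 0.03 (array([255.9, 219. ]), np.float64(0.16)) (array([280.2, 219. ]), np.float64(0.159))
0.011 0.04 (array([255.9, 226.4]), np.float64(0.15)) (array([281.8, 226.4]), np.float64(0.15))
```

The two-view check puts the counter at z=0 and the grip top at about 36 mm. The shut fingertips appear roughly 37 mm above the reported TCP, so they closed over the grip and nothing was disturbed. I'll reopen and go down in guarded steps, watching the force.

>>> carry_out:
  series:
    - [0,0,0,0,0,0,0.0854]
    - [0,0,0,0,0,0,0.0854]
    - [0,0,0,0,0,0,0.0854]
    - [0,0,0,0,0,0,0.0854]
    - [0,0,0,0,0,0,0.0854]
    - [0,0,0,0,0,0,0.0854]
    - [0,0,0.003,0,0,0,0.0854]
    - [0,0,0.003,0,0,0,0.0854]
    - [0,0,0.002,0,0,0,0.0854]
    - [0,0,0,0,0,0,0.0854]
    - [0,0,0,0,0,0,0.0854]

```text
t: 5.75
ee_pos: [0.4085, 0.1725, -0.0013]
orientation: [[-0.264, 0.965, -0.0], [0.965, 0.264, -0.0], [-0.0, -0.0, -1.0]]
ft_force: [0.6, 0.4, 1.3]
gripper_width: 0.0851
gripper_force: 0.0
```

```bash
python3 w.py w3; python3 - <<'E'
from h import *
w=np.load("w3.npz"); im=w["im"].copy(); p=np.array(bot.state()["ee_pos"])
q=np.linalg.inv(w["T"])@np.r_[p,1]; q=w["K"]@q[:3]; cv2.circle(im,tuple((q[:2]/q[2]).astype(int).tolist()),3,(0,0,255),1)
cv2.imwrite("pics/w3.png",im)
E
```

```text
5.75 [ 0.4085  0.1725 -0.0013] [[-0.264, 0.965, -0.0], [0.965, 0.264, -0.0], [-0.0, -0.0, -1.0]] [-42.7  26.1  16.7 127.6 -15.5  28.2   1.5] [0.6 0.4 1.3] 0.08507145855465742
[[0.965, 0.253, 0.076, 0.388], [0.264, -0.922, -0.283, 0.245], [-0.001, 0.293, -0.956, 0.176], [0.0, 0.0, 0.0, 1.0]]
```

View pics/w3.png

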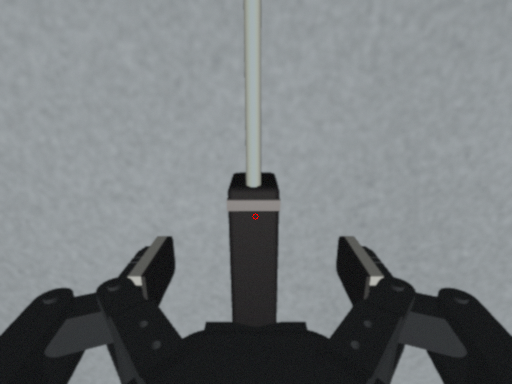

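There was no contact at a reported z of -1 mm, which confirms the fingers end about 37 mm short of the reported TCP. The view shows the open pads at (165,237) and (347,237), with the grip centred between them. I'll continue down with care.

>>> carry_out:
  series:
    - [0,0,0.004,0,0,0,0.0854]
    - [0,0,0.004,0,0,0,0.0854]
    - [0,0,0.004,0,0,0,0.0854]
    - [0,0,0.004,0,0,0,0.0854]
    - [0,0,0.004,0,0,0,0.0854]
    - [0,0,0,0,0,0,0.0854]
    - [0,0,0,0,0,0,0.0854]

```text
t: 6.5
ee_pos: [0.4084, 0.1725, -0.0213]
orientation: [[-0.264, 0.965, -0.0], [0.965, 0.264, -0.0], [-0.0, -0.0, -1.0]]
ft_force: [0.6, -0.9, -0.3]
gripper_width: 0.0856
gripper_force: 0.0
```

>>> carry_out:
  series:
    - [0,0,0.003,0,0,0,0.0854]
    - [0,0,0.003,0,0,0,0.0854]
    - [0,0,0.003,0,0,0,0.0854]
    - [0,0,0.002,0,0,0,0.0854]
    - [0,0,0,0,0,0,0.0854]
    - [0,0,0,0,0,0,0.0854]

```text
t: 7.1
ee_pos: [0.4085, 0.1726, -0.0322]
orientation: [[-0.264, 0.965, -0.0], [0.965, 0.264, -0.0], [-0.0, -0.0, -1.0]]
ft_force: [-0.5, 0.2, 0.4]
gripper_width: 0.0853
gripper_force: 0.0
```

>>> carry_out:
  series:
    - [0,0,0,0,0,0,0]
    - [0,0,0,0,0,0,0]
    - [0,0,0,0,0,0,0]
    - [0,0,0,0,0,0,0]
    - [0,0,0,0,0,0,0]
    - [0,0,0,0,0,0,0]
    - [0,0,0,0,0,0,0]
    - [0,0,0,0,0,0,0]

```text
t: 7.9
ee_pos: [0.4085, 0.1727, -0.032]
orientation: [[-0.264, 0.965, 0.0], [0.965, 0.264, 0.0], [0.0, 0.0, -1.0]]
ft_force: [-0.9, -0.5, 6.1]
gripper_width: 0.0276
gripper_force: 59.3
```

Gripped at 27.6 mm. Now I'll lift and turn the pole towards the screen.

>>> carry_out:
  series:
    - [0,0,-0.01,0,0,0,0]
    - [0,0,-0.02,0,0,0,0]
    - [0,0,-0.026,0,0,0,0]
    - [0,0,-0.026,0,0,0,0]
    - [0,0,-0.026,0,0,0,0]
    - [0,0,-0.026,0,0,0,0]
    - [0,0,-0.026,0,0,0,0]
    - [0,0,-0.026,0,0,0,0]
    - [0,0,-0.026,0,0,0,0]
    - [0,0,-0.02,0,0,0,0]
    - [0,0,0,0,0,0,0]

```text
t: 9.0
ee_pos: [0.4097, 0.173, 0.2024]
orientation: [[-0.263, 0.965, 0.004], [0.965, 0.263, 0.003], [0.002, 0.004, -1.0]]
ft_force: [-0.0, -0.5, -2.5]
gripper_width: 0.0273
gripper_force: 59.3
```

>>> carry_out:
  series:
    - [0,0,0,0,0,0.13,0]
    - [0,0,0,0,0,0.13,0]
    - [0,0,0,0,0,0.13,0]
    - [0,0,0,0,0,0.13,0]
    - [0,0,0,0,0,0.13,0]
    - [0,0,0,0,0,0.13,0]
    - [0,0,0,0,0,0.13,0]
    - [0,0,0,0,0,0.13,0]
    - [0,0,0,0,0,0.13,0]
    - [0,0,0,0,0,0.13,0]
    - [0,0,0,0,0,0.13,0]
    - [0,0,0,0,0,0.13,0]

```text
t: 10.2
ee_pos: [0.4077, 0.1721, 0.1989]
orientation: [[0.963, 0.269, -0.001], [0.269, -0.963, -0.001], [-0.002, 0.001, -1.0]]
ft_force: [-0.2, 0.1, -1.8]
gripper_width: 0.0271
gripper_force: 59.2
```

>>> carry_out:
  series:
    - [0,0,0,0,0,0.13,0]
    - [0,0,0,0,0,0.13,0]
    - [0,0,0,0,0,0.06,0]
    - [0,0,0,0,0,0,0]
    - [0,0,0,0,0,0,0]

```text
t: 10.7
ee_pos: [0.408, 0.1723, 0.1993]
orientation: [[0.999, -0.04, -0.001], [-0.04, -0.999, -0.001], [-0.001, 0.001, -1.0]]
ft_force: [0.3, -0.6, -2.5]
gripper_width: 0.0274
gripper_force: 59.2
```

```bash
python3 w.py w4
```

```text
10.7 [0.408  0.1723 0.1993] [[0.999, -0.04, -0.001], [-0.04, -0.999, -0.001], [-0.001, 0.001, -1.0]] [ -62.     7.6   36.7  116.1   -5.4   57.9 -115. ] [ 0.3 -0.6 -2.5] 0.027378583905713082
[[-0.04, -0.955, -0.295, 0.483], [-0.999, 0.039, 0.011, 0.17], [0.001, 0.295, -0.955, 0.376], [0.0, 0.0, 0.0, 1.0]]
```

>>> carry_out:
  series:
    - [0.01,0.03,0,0,0,0,0]
    - [0.01,0.03,0,0,0,0,0]
    - [0,0.03,0,0,0,0,0]
    - [0,0,0,0,0.12,0,0]
    - [0,0,0,0,0.12,0,0]
    - [0,0,0,0,0.12,0,0]
    - [0,0,0,0,0.12,0,0]
    - [0,0,0,0,0.12,0,0]
    - [0,0,0,0,0.12,0,0]
    - [0,0,0,0,0,0,0]
    - [0,0,0,0,0,0,0]

```text
t: 11.85
ee_pos: [0.4299, 0.0746, 0.2069]
orientation: [[0.873, -0.053, 0.485], [-0.045, -0.999, -0.028], [0.486, 0.003, -0.874]]
ft_force: [-0.6, -0.4, -1.6]
gripper_width: 0.0276
gripper_force: 59.7
```

```bash
python3 w.py w5; python3 - <<'E'
from h import *
w=np.load("w5.npz")
for z in(.25,.275,.3):
    v=np.load("top0.npz"); p=plane(v["K"],v["T"],np.array([378,190])*.64,z); q=np.linalg.inv(w["T"])@np.r_[p,1]; q=w["K"]@q[:3]; print(z,q[:2]/q[2])
E
```

```text
11.85 [0.4299 0.0746 0.2069] [[0.873, -0.053, 0.485], [-0.045, -0.999, -0.028], [0.486, 0.003, -0.874]] [ -39.9   -9.9    6.6  138.2   35.    32.5 -153. ] [-0.6 -0.4 -1.6] 0.027626405004795015
[[-0.053, -0.977, 0.206, 0.41], [-0.999, 0.052, -0.014, 0.076], [0.003, -0.207, -0.978, 0.398], [0.0, 0.0, 0.0, 1.0]]
0.25 [230.87306344 -80.21500984]
0.275 [ 229.77815976 -119.52452821]
0.3 [ 228.27345869 -173.54669933]
```

View pics/w5.png

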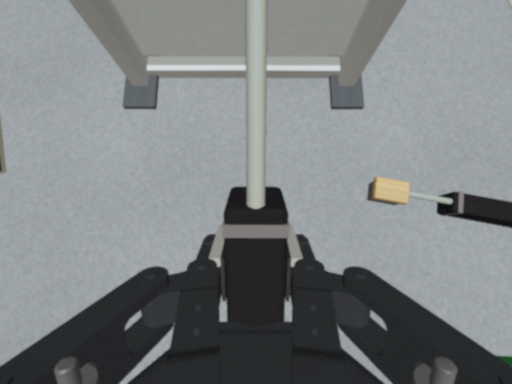

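Ring isn't in view here: the tilt was limited, and it lies above the frame. The view shows the brush head at (392,190), undisturbed. I'll look from higher up.

>>> carry_out:
  series:
    - [0.014,0,-0.025,0,0,0,0]
    - [0.014,0,-0.025,0,0,0,0]
    - [0.014,0,-0.025,0,0,0,0]
    - [0.014,0,-0.025,0,0,0,0]
    - [0.014,0,-0.025,0,0,0,0]
    - [0.014,0,-0.025,0,0,0,0]
    - [0.014,0,-0.025,0,0,0,0]
    - [0,0,0,0,0,0,0]
    - [0,0,0,0,0,0,0]

```text
t: 12.8
ee_pos: [0.4304, 0.0773, 0.4072]
orientation: [[0.873, -0.049, 0.485], [-0.042, -0.999, -0.025], [0.486, 0.001, -0.874]]
ft_force: [-0.5, -0.6, -2.6]
gripper_width: 0.0273
gripper_force: 60.0
```

```bash
python3 w.py w6; python3 - <<'E'
from h import *
w=np.load("w6.npz")
for z in(.25,.275,.3):
    v=np.load("top0.npz"); p=plane(v["K"],v["T"],np.array([378,190])*.64,z); q=np.linalg.inv(w["T"])@np.r_[p,1]; q=w["K"]@q[:3]; print(z,q[:2]/q[2])
E
```

```text
12.8 [0.4304 0.0773 0.4072] [[0.873, -0.049, 0.485], [-0.042, -0.999, -0.025], [0.486, 0.001, -0.874]] [ -43.9  -19.9    7.1  115.1   23.    63.3 -136. ] [-0.5 -0.6 -2.6] 0.02730337687322246
[[-0.049, -0.977, 0.206, 0.41], [-0.999, 0.047, -0.011, 0.079], [0.001, -0.207, -0.978, 0.599], [0.0, 0.0, 0.0, 1.0]]
0.25 [245.63679983  85.44861645]
0.275 [246.1411893   79.43915812]
0.3 [246.72374785  72.49836832]
```

>>> carry_out:
  series:
    - [-0.015,0,0.026,0,0,0,0]
    - [-0.015,0,0.026,0,0,0,0]
    - [-0.015,0,0.026,0,0,0,0]
    - [0,0,0,0,0,0,0]
    - [0,0,0,0,0,0,0]

```text
t: 13.35
ee_pos: [0.4287, 0.0761, 0.3172]
orientation: [[0.873, -0.051, 0.484], [-0.043, -0.999, -0.027], [0.485, 0.003, -0.874]]
ft_force: [0.0, 0.6, -0.7]
gripper_width: 0.0269
gripper_force: 59.6
```

```bash
python3 w.py w7; python3 - <<'E'
from h import *
w=np.load("w7.npz")
for z in(.25,.275,.3):
    v=np.load("top0.npz"); p=plane(v["K"],v["T"],np.array([378,190])*.64,z); q=np.linalg.inv(w["T"])@np.r_[p,1]; q=w["K"]@q[:3]; print(z,q[:2]/q[2])
a=cv2.imread("pics/w6.png")[20:140,160:360]; b=w["im"][0:120,160:360]
cv2.imwrite("pics/c6.png",cv2.resize(np.vstack([a,b]),None,fx=2.5,fy=2.5,interpolation=2))
E
```

```text
13.35 [0.4287 0.0761 0.3172] [[0.873, -0.051, 0.484], [-0.043, -0.999, -0.027], [0.485, 0.003, -0.874]] [ -42.7  -17.7    7.   126.2   25.9   50.8 -141.3] [ 0.   0.6 -0.7] 0.026875521796427097
[[-0.05, -0.977, 0.206, 0.408], [-0.999, 0.049, -0.014, 0.078], [0.003, -0.206, -0.979, 0.509], [0.0, 0.0, 0.0, 1.0]]
0.25 [241.23660522  36.62857823]
0.275 [241.55468798  24.05027324]
0.3 [241.93961885   8.8285183 ]
```

View pics/c6.png

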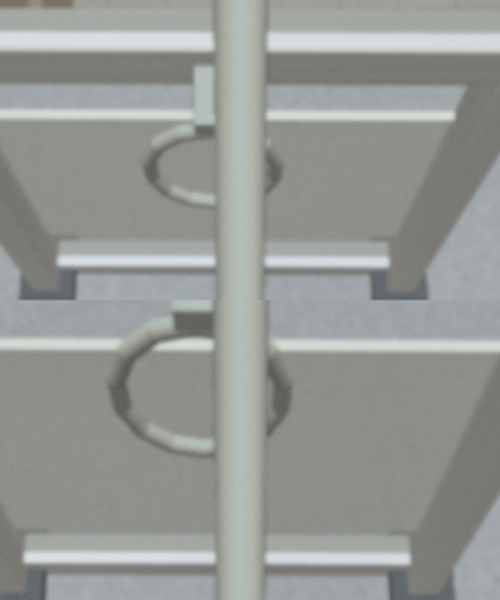

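The crops show the ring centre at pixel (245,87) in w6 and (240,34) in w7.

```bash
python3 - <<'E'
from h import *
w6,w7,v=[np.load(f) for f in("w6.npz","w7.npz","top0.npz")]
r=[ray(w6["K"],w6["T"],(245.2,86.8)),ray(w7["K"],w7["T"],(240,34.4)),ray(v["K"],v["T"],np.array([378,190])*.64)]
for i,j in((0,1),(0,2),(1,2)): print(tri(r[i],r[j]))
A=sum(np.eye(3)-np.outer(d,d) for o,d in r); b=sum((np.eye(3)-np.outer(d,d))@o for o,d in r); p=np.linalg.solve(A,b); print("LS",p)
for w,wd in((w6,54.8),(w7,73.6)): print("depth by width",w["K"][0,0]*.07/wd, (np.linalg.inv(w["T"])@np.r_[p,1])[2])
# screen yaw from base feet
print([plane(w6["K"],w6["T"],(160+x/2.5,20+y/2.5),0.0)for x,y in((20,299),(428,299))])
E
```

```text
(array([0.61444019, 0.08179877, 0.27026881]), np.float64(0.00036546226873532164))
(array([0.63092375, 0.08162062, 0.24373984]), np.float64(0.00045539517166592853))
(array([0.62783742, 0.08156   , 0.25467484]), np.float64(0.001365247969835247))
LS [0.62755327 0.08165958 0.25299682]
depth by width 0.3541858636527639 0.38294484858155176
depth by width 0.26371447456754704 0.29508936129970464
[array([0.65751497, 0.2659458 , 0.        ]), array([ 0.63949901, -0.10726129,  0.        ])]
```

```bash
python3 - <<'E'
from h import *
w5,w7,v=[np.load(f) for f in("w5.npz","w7.npz","top0.npz")]
P=[plane(w5["K"],w5["T"],(x,108),0.0) for x in(140,347)]; print("feet",P); d=P[0]-P[1]; print(np.degrees(np.arctan2(-d[0],d[1])), "mid",(P[0]+P[1])/2)
print("foot widths px rows", w5["im"][95:115,140].max(1).tolist(), w5["im"][95:115,347].max(1).tolist())
# ring at the feet-based x: where do the rays hit
xf=((P[0]+P[1])/2)[0]+.005
for n,w,p in(("w6",np.load("w6.npz"),(245.2,86.8)),("w7",w7,(240,34.4)),("top",v,(241.9,122))):
    o,dd=ray(w["K"],w["T"],p); print(n,o+dd*(xf-o[0])/dd[0])
E
```

```text
feet [array([0.62943599, 0.24370784, 0.        ]), array([ 0.61270785, -0.07919985,  0.        ])]
-2.9655399900391117 mid [0.62107192 0.08225399 0.        ]
foot widths px rows [104, 106, 103, 104, 104, 105, 105, 105, 106, 104, 101, 84, 66, 97, 143, 163, 170, 170, 170, 172] [105, 106, 105, 107, 105, 107, 106, 106, 107, 106, 103, 86, 65, 83, 130, 158, 167, 169, 170, 170]
w6 [0.62607192 0.08177817 0.25159374]
w7 [0.62607192 0.08220566 0.25680139]
top [0.62607192 0.08082638 0.25714408]
```

The ring comes out at about (0.626, 0.082, 0.255) with the screen yawed -2.9°. The feet-based check and all three views agree within about 5 mm. I'll level the pole and line up in front of the ring.

>>> carry_out:
  series:
    - [0,0,0,0,-0.12,0,0]
    - [0,0,0,0,-0.12,0,0]
    - [0,0,0,0,-0.12,0,0]
    - [0,0,0,0,-0.12,0,0]
    - [0,0,0,0,-0.025,0,0]
    - [0,0,0,0,0,0,0]
    - [0,0,0,0,0,0,0]

```text
t: 14.1
ee_pos: [0.4289, 0.0763, 0.3178]
orientation: [[0.999, -0.051, 0.005], [-0.051, -0.999, -0.002], [0.005, 0.002, -1.0]]
ft_force: [-1.3, 0.4, -3.2]
gripper_width: 0.0277
gripper_force: 59.8
```

```bash
cat > go.py <<'E'
from h import *; import sys
from scipy.spatial.transform import Rotation as Ro
s=bot.state(); R=np.array(s["orientation"]); p=np.array(s["ee_pos"]); a=np.radians(-2.9); c,sn=np.cos(a),np.sin(a)
t=np.array(eval(sys.argv[1])); Rt=np.array([[c,sn,0],[sn,-c,0],[0,0,-1]])
print(s["t"],p.round(4),"shift",(R.T@(t-p)).round(4),"turn",Ro.from_matrix(R.T@Rt).as_rotvec().round(4),np.round(s["joints"],0),np.round(s["ft_force"],1))
E
python3 go.py "[.450,.0909,.203]"
```

```text
14.1 [0.4289 0.0763 0.3178] shift [ 0.0198 -0.0159  0.1149] turn [ 0.0021 -0.0051 -0.0002] [ -45.    0.   28.  105.    0.   75. -110.] [-1.3  0.4 -3.2]
```

>>> carry_out:
  series:
    - [0.004,-0.003,0.023,0.002,-0.005,0,0]
    - [0.004,-0.003,0.023,0,0,0,0]
    - [0.004,-0.003,0.023,0,0,0,0]
    - [0.004,-0.003,0.023,0,0,0,0]
    - [0.004,-0.004,0.023,0,0,0,0]
    - [0,0,0,0,0,0,0]
    - [0,0,0,0,0,0,0]
    - [0,0,0,0,0,0,0]

```text
t: 14.9
ee_pos: [0.45, 0.0913, 0.204]
orientation: [[0.999, -0.051, 0.0], [-0.051, -0.999, 0.001], [0.0, -0.001, -1.0]]
ft_force: [0.7, 0.3, -1.8]
gripper_width: 0.0272
gripper_force: 59.7
```

```bash
python3 go.py "[.450,.0909,.203]"; python3 go.py "[.531,.0869,.203]"; python3 w.py w8; python3 - <<'E'
from h import *
im,K,T=grab("top"); np.savez("top2.npz",im=im,K=K,T=T); b=cv2.resize(im[90:200,180:320],None,fx=3,fy=3)
cv2.imwrite("pics/c8.png",b)
w=np.load("w8.npz"); p=plane(w["K"],w["T"],(256,150),.26); print(p)
row=w["im"]; 
for r in(20,60,100,140): 
    g=row[r,200:320].astype(int); print(r,np.abs(np.diff(g.sum(1))).argsort()[-4:]+200)
E
```

```text
14.9 [0.45   0.0913 0.204 ] shift [0.     0.0004 0.001 ] turn [-0.0014 -0.0004 -0.0002] [ -43.    9.   28.  113.   -5.   59. -105.] [ 0.7  0.3 -1.8]
14.9 [0.45   0.0913 0.204 ] shift [0.0811 0.0003 0.0011] turn [-0.0014 -0.0004 -0.0002] [ -43.    9.   28.  113.   -5.   59. -105.] [ 0.7  0.3 -1.8]
14.9 [0.45   0.0913 0.204 ] [[0.999, -0.051, 0.0], [-0.051, -0.999, 0.001], [0.0, -0.001, -1.0]] [ -42.7    8.8   28.5  113.4   -5.    58.9 -104.8] [ 0.7  0.3 -1.8] 0.027212863956782976
[[-0.051, -0.955, -0.294, 0.524], [-0.999, 0.048, 0.016, 0.088], [-0.001, 0.294, -0.956, 0.381], [0.0, 0.0, 0.0, 1.0]]
[0.50430508 0.08836687 0.26      ]
20 [247 267 264 244]
60 [246 264 266 244]
100 [245 247 263 266]
140 [247 265 245 263]
```

>>> carry_out:
  series:
    - [0.01,0,0,0,0,0,0]
    - [0.01,0,0,0,0,0,0]
    - [0.01,0,0,0,0,0,0]
    - [0.008,0,0,0,0,0,0]
    - [0.006,0,0,0,0,0,0]
    - [0.006,0,0,0,0,0,0]
    - [0,0,0,0,0,0,0]
    - [0,0,0,0,0,0,0]

```text
t: 15.8
ee_pos: [0.4995, 0.0886, 0.2023]
orientation: [[0.999, -0.051, -0.002], [-0.051, -0.999, -0.0], [-0.002, 0.0, -1.0]]
ft_force: [0.3, 0.4, -1.6]
gripper_width: 0.0275
gripper_force: 59.7
```

```bash
python3 go.py "[.531,.0869,.203]"; python3 w.py w9; python3 - <<'E'
from h import *
im,K,T=grab("top"); b=cv2.resize(im[90:200,190:300],(400,400),interpolation=2); a=np.load("w9.npz")["im"][0:200,156:356]
cv2.imwrite("pics/c9.png",np.hstack([cv2.resize(a,(400,400)),b]))
E
```

```text
15.8 [0.4995 0.0886 0.2023] shift [ 0.0316  0.     -0.0008] turn [ 0.0002  0.0023 -0.0007] [ -40.   14.   29.  108.   -8.   60. -100.] [ 0.3  0.4 -1.6]
15.8 [0.4995 0.0886 0.2023] [[0.999, -0.051, -0.002], [-0.051, -0.999, -0.0], [-0.002, 0.0, -1.0]] [ -39.5   14.3   29.2  107.6   -8.    60.3 -100. ] [ 0.3  0.4 -1.6] 0.027527242567503357
[[-0.051, -0.954, -0.296, 0.574], [-0.999, 0.049, 0.015, 0.085], [0.0, 0.297, -0.955, 0.379], [0.0, 0.0, 0.0, 1.0]]
```

View pics/c9.png

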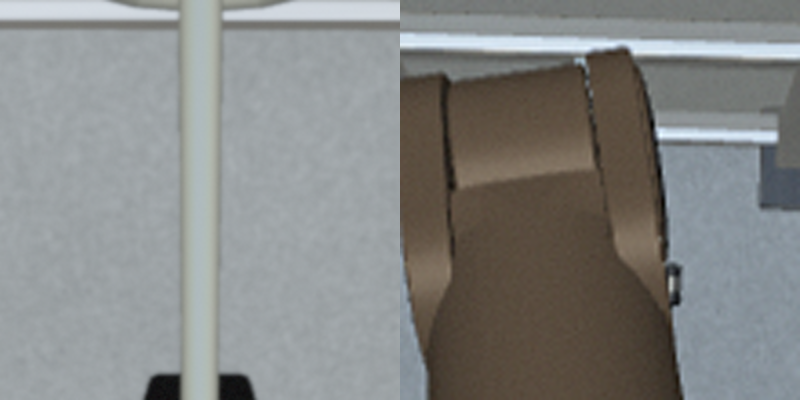

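View: the rod passes above the ring's lower bar at crop (200,5), centred between its sides, with no force. I'll push in to full depth.

>>> carry_out:
  series:
    - [0.006,0,0,0,0,0,0]
    - [0.006,0,0,0,0,0,0]
    - [0.006,0,0,0,0,0,0]
    - [0.006,0,0,0,0,0,0]
    - [0.005,0,0,0,0,0,0]
    - [0,0,0,0,0,0,0]
    - [0,0,0,0,0,0,0]
    - [0,0,0,0,0,0,0]

```text
t: 16.7
ee_pos: [0.5283, 0.0872, 0.2023]
orientation: [[0.999, -0.051, -0.002], [-0.051, -0.999, 0.0], [-0.002, 0.0, -1.0]]
ft_force: [0.2, -0.7, -1.3]
gripper_width: 0.0273
gripper_force: 59.7
```

```bash
python3 go.py "[.5285,.0869,.203]"; python3 w.py w10; python3 - <<'E'
from h import *
w=np.load("w10.npz"); im=w["im"].astype(int)
def proj(p): q=np.linalg.inv(w["T"])@np.r_[p,1]; q=w["K"]@q[:3]; return (q[:2]/q[2]).round(1)
r=np.array([.626,.082,.255])
for dz in(-.01,0,.01): print(dz,[proj(r+[0,y,z+dz]).tolist() for y,z in((0,-.035),(.035,0),(-.035,0),(0,.035))])
for c in(225,235,275,285): print(c,im[0:110:2,c].sum(1).tolist())
E
```

```text
16.7 [0.5283 0.0872 0.2023] shift [ 0.0002  0.0002 -0.0007] turn [ 0.      0.0021 -0.0005] [-38.  17.  29. 104. -10.  61. -98.] [ 0.2 -0.7 -1.3]
16.7 [0.5283 0.0872 0.2023] [[0.999, -0.051, -0.002], [-0.051, -0.999, 0.0], [-0.002, 0.0, -1.0]] [-37.6  17.2  29.3 104.   -9.5  61.4 -97.8] [ 0.2 -0.7 -1.3] 0.027324438195906367
[[-0.051, -0.954, -0.296, 0.603], [-0.999, 0.049, 0.015, 0.084], [0.0, 0.297, -0.955, 0.379], [0.0, 0.0, 0.0, 1.0]]
-0.01 [[255.9, 58.4], [176.7, 51.1], [336.2, 42.1], [256.5, 25.9]]
0 [[256.0, 55.6], [170.0, 46.8], [343.2, 37.1], [256.6, 16.7]]
0.01 [[256.0, 52.4], [162.1, 41.8], [351.4, 31.0], [256.8, 5.0]]
225 [508, 511, 508, 506, 500, 505, 503, 505, 509, 505, 507, 508, 505, 505, 499, 480, 449, 465, 460, 430, 377, 355, 472, 485, 488, 475, 435, 477, 501, 511, 508, 494, 459, 404, 415, 489, 494, 498, 492, 492, 501, 499, 498, 492, 494, 488, 491, 500, 495, 486, 485, 489, 490, 492, 497]
235 [553, 555, 554, 554, 555, 553, 555, 556, 552, 555, 557, 554, 553, 551, 553, 526, 462, 313, 280, 279, 293, 377, 500, 498, 499, 485, 452, 511, 540, 550, 549, 544, 519, 456, 421, 482, 495, 497, 493, 500, 494, 495, 495, 500, 503, 501, 496, 491, 503, 512, 513, 501, 490, 482, 488]
275 [559, 559, 559, 560, 561, 563, 559, 560, 561, 563, 562, 562, 563, 561, 558, 533, 473, 314, 284, 276, 297, 372, 482, 480, 491, 483, 458, 509, 538, 549, 552, 546, 527, 458, 411, 488, 488, 486, 483, 483, 487, 490, 490, 490, 490, 495, 498, 501, 498, 498, 502, 505, 495, 495, 501]
285 [534, 538, 534, 533, 532, 530, 530, 525, 527, 525, 527, 527, 522, 519, 519, 493, 449, 413, 444, 428, 378, 350, 471, 478, 478, 466, 437, 480, 509, 520, 517, 504, 474, 418, 418, 488, 488, 492, 511, 510, 498, 496, 504, 503, 489, 498, 504, 495, 495, 498, 492, 494, 490, 489, 486]
```

>>> carry_out:
  series:
    - [0,0,0.008,0,0,0,0]
    - [0,0,0.008,0,0,0,0]
    - [0,0,0.008,0,0,0,0]
    - [0,0,0.006,0,0,0,0]
    - [0,0,0.005,0,0,0,0]
    - [0,0,0.005,0,0,0,0]
    - [0,0,0.005,0,0,0,0]
    - [0,0,0.005,0,0,0,0]
    - [0,0,0.005,0,0,0,0]
    - [0,0,0,0,0,0,0]

```text
t: 17.75
ee_pos: [0.5284, 0.0871, 0.1468]
orientation: [[0.999, -0.051, -0.002], [-0.051, -0.999, -0.0], [-0.002, 0.0, -1.0]]
ft_force: [-0.1, 0.4, -1.8]
gripper_width: 0.0276
gripper_force: 60.0
```

>>> carry_out:
  series:
    - [0,0,0.006,0,0,0,0]
    - [0,0,0.006,0,0,0,0]
    - [0,0,0.006,0,0,0,0]
    - [0,0,0.006,0,0,0,0]
    - [0,0,0.006,0,0,0,0]
    - [0,0,0.006,0,0,0,0]
    - [0,0,0.006,0,0,0,0]
    - [0,0,0.006,0,0,0,0]
    - [0,0,0,0,0,0,0]

```text
t: 18.65
ee_pos: [0.5275, 0.0871, 0.0984]
orientation: [[0.999, -0.051, -0.004], [-0.051, -0.999, -0.0], [-0.004, 0.001, -1.0]]
ft_force: [0.2, -0.7, -1.6]
gripper_width: 0.0273
gripper_force: 60.0
```

```bash
python3 go.py "[.5285,.0869,.07]"; python3 w.py w11; cat > bar.py <<'E'
from h import *; import sys
w=np.load(sys.argv[1]); im=w["im"].astype(int)
def proj(p): q=np.linalg.inv(w["T"])@np.r_[p,1]; q=w["K"]@q[:3]; return (q[:2]/q[2]).round(1)
p=np.array(bot.state()["ee_pos"])
for z in(.16,.17,.18,.2): print(z,[proj(np.array([x,.082,z-.035])).tolist() for x in(.62,.626)])
for c in(225,285): print(c,im[0:120:2,c].sum(1).tolist())
# rod slope: rod width along rows
for r in(10,40,80,120,150):
    d=np.abs(np.diff(im[r,225:290].sum(1))); print(r,[int(x) for x in np.where(d>40)[0]+225])
E
python3 bar.py w11.npz
```

```text
18.65 [0.5275 0.0871 0.0984] shift [0.0011 0.0001 0.0284] turn [ 0.0005  0.0037 -0.0004] [-35.  24.  27. 111. -14.  48. -94.] [ 0.2 -0.7 -1.6]
18.65 [0.5275 0.0871 0.0984] [[0.999, -0.051, -0.004], [-0.051, -0.999, -0.0], [-0.004, 0.001, -1.0]] [-34.8  24.2  26.6 111.  -14.3  48.2 -93.5] [ 0.2 -0.7 -1.6] 0.027279763842238153
[[-0.051, -0.953, -0.298, 0.603], [-0.999, 0.049, 0.014, 0.084], [0.001, 0.298, -0.955, 0.275], [0.0, 0.0, 0.0, 1.0]]
0.16 [[256.5, 64.3], [255.9, 51.0]]
0.17 [[256.6, 61.6], [255.9, 47.3]]
0.18 [[256.7, 58.4], [256.0, 43.0]]
0.2 [[257.0, 50.3], [256.2, 31.7]]
225 [660, 652, 651, 644, 516, 347, 340, 352, 467, 494, 499, 500, 496, 496, 495, 492, 473, 457, 507, 529, 541, 549, 549, 544, 533, 508, 460, 393, 435, 492, 494, 504, 504, 501, 488, 483, 483, 484, 492, 496, 492, 496, 491, 489, 479, 488, 495, 510, 516, 515, 510, 502, 497, 486, 478, 493, 505, 502, 489, 483]
285 [653, 651, 651, 647, 557, 344, 338, 345, 463, 476, 477, 480, 488, 489, 486, 487, 473, 457, 507, 530, 542, 551, 551, 549, 542, 515, 473, 404, 411, 482, 492, 488, 483, 485, 481, 477, 480, 479, 481, 480, 486, 491, 490, 495, 503, 507, 500, 496, 493, 491, 496, 501, 505, 502, 498, 499, 499, 506, 507, 498]
10 [245, 265, 266]
40 [244, 266, 267]
80 [266]
120 [245]
150 []
```

>>> carry_out:
  series:
    - [0,0,0.006,0,0,0,0]
    - [0,0,0.006,0,0,0,0]
    - [0,0,0.005,0,0,0,0]
    - [0,0,0.004,0,0,0,0]
    - [0,0,0.003,0,0,0,0]
    - [0,0,0,0,0,0,0]
    - [0,0,0,0,0,0,0]

```text
t: 19.4
ee_pos: [0.5282, 0.0871, 0.0752]
orientation: [[0.999, -0.051, -0.002], [-0.051, -0.999, -0.0], [-0.002, 0.0, -1.0]]
ft_force: [-0.5, 0.4, -1.4]
gripper_width: 0.0276
gripper_force: 59.8
```

>>> carry_out:
  series:
    - [0,0,0.003,0,0,0,0]
    - [0,0,0.002,0,0,0,0]
    - [0,0,0,0,0,0,0]
    - [0,0,0,0,0,0,0]

```text
t: 19.8
ee_pos: [0.5285, 0.0872, 0.0706]
orientation: [[0.999, -0.051, -0.001], [-0.051, -0.999, 0.0], [-0.001, -0.0, -1.0]]
ft_force: [-0.6, 0.2, 2.3]
gripper_width: 0.0273
gripper_force: 60.7
```

>>> carry_out:
  series:
    - [0,0,0.003,0,0,0,0]
    - [0,0,0,0,0,0,0]
    - [0,0,0,0,0,0,0]

```text
t: 20.1
ee_pos: [0.5288, 0.0871, 0.0675]
orientation: [[0.999, -0.051, -0.001], [-0.051, -0.999, 0.0], [-0.001, -0.0, -1.0]]
ft_force: [0.4, -0.9, 2.6]
gripper_width: 0.0273
gripper_force: 60.6
```

```bash
python3 go.py "[.5285,.0869,.07]"; python3 w.py w12;python3 bar.py w12.npz
```

```text
20.1 [0.5288 0.0871 0.0675] shift [-0.0003  0.0002 -0.0025] turn [-0.      0.0009 -0.0006] [-34.  27.  25. 113. -16.  44. -92.] [ 0.4 -0.9  2.6]
20.1 [0.5288 0.0871 0.0675] [[0.999, -0.051, -0.001], [-0.051, -0.999, 0.0], [-0.001, -0.0, -1.0]] [-33.7  26.6  25.4 112.6 -16.   44.2 -92. ] [ 0.4 -0.9  2.6] 0.027305923543961597
[[-0.051, -0.954, -0.295, 0.604], [-0.999, 0.049, 0.015, 0.084], [0.0, 0.295, -0.955, 0.245], [0.0, 0.0, 0.0, 1.0]]
0.16 [[257.0, 57.7], [256.2, 40.8]]
0.17 [[257.1, 53.5], [256.3, 34.9]]
0.18 [[257.3, 48.4], [256.4, 27.7]]
0.2 [[257.9, 34.1], [256.7, 7.3]]
225 [339, 343, 346, 445, 484, 489, 493, 488, 483, 486, 492, 494, 489, 492, 489, 484, 487, 442, 480, 516, 530, 544, 549, 544, 544, 529, 501, 456, 389, 463, 483, 489, 495, 495, 495, 492, 485, 493, 495, 498, 497, 500, 504, 504, 495, 487, 492, 501, 506, 506, 504, 498, 489, 482, 478, 478, 489, 492, 495, 495]
285 [337, 341, 341, 423, 480, 479, 476, 479, 486, 486, 479, 475, 476, 477, 486, 486, 484, 443, 480, 514, 533, 542, 550, 550, 543, 534, 506, 459, 390, 426, 478, 480, 478, 480, 482, 487, 489, 491, 489, 484, 485, 489, 493, 493, 490, 494, 494, 491, 488, 492, 498, 505, 499, 491, 495, 501, 499, 495, 487, 486]
10 []
40 [244]
80 [244]
120 []
150 []
```

```bash
python3 - <<'E'
from h import *
W={k:np.load(f"w{k}.npz") for k in(10,11,12)}
def edges(w,c):
    g=w["im"][:,c].astype(float).sum(1); return g
px={}
for k,w in W.items():
    g=cv2.GaussianBlur(w["im"],(3,3),0)[:,225].astype(int).sum(1); print(k,g[28:74].tolist())
for k,(a,b) in {10:(53,67.5),11:(34.5,55),12:(35,57)}.items():
    w=W[k]; c=(a+b)/2
    for d in(.622,.626):
        o,dd=ray(w["K"],w["T"],(225,c)); print(k,c,d,(o+dd*(d-o[0])/dd[0]).round(4),"depth by thickness",round(277*.008/(b-a),3))
p=lambda k,c: ray(W[k]["K"],W[k]["T"],(225,c))
print(tri(p(11,44.7),p(12,46)),tri(p(10,60.2),p(11,44.7)))
E
```

```text
10 [498, 493, 485, 473, 456, 450, 456, 459, 456, 445, 427, 403, 378, 359, 370, 415, 461, 480, 485, 486, 489, 488, 469, 446, 441, 459, 477, 490, 501, 506, 509, 508, 507, 501, 492, 479, 459, 434, 406, 398, 425, 464, 485, 489, 495, 498]
11 [495, 493, 492, 486, 469, 454, 462, 484, 504, 518, 528, 534, 540, 544, 547, 548, 547, 545, 544, 540, 532, 522, 507, 486, 461, 429, 401, 401, 436, 473, 492, 496, 498, 500, 501, 502, 502, 501, 500, 495, 490, 486, 484, 483, 485, 486]
12 [487, 486, 485, 485, 482, 468, 453, 458, 480, 500, 516, 525, 532, 537, 541, 545, 546, 546, 544, 544, 542, 537, 529, 517, 501, 480, 453, 421, 397, 410, 450, 478, 484, 486, 489, 492, 495, 498, 498, 497, 495, 492, 489, 488, 486, 488]
10 60.25 0.622 [0.622  0.0966 0.2393] depth by thickness 0.153
10 60.25 0.626 [0.626  0.0994 0.2096] depth by thickness 0.153
11 44.75 0.622 [0.622  0.0932 0.1673] depth by thickness 0.108
11 44.75 0.626 [0.626  0.0952 0.1449] depth by thickness 0.108
12 46.0 0.622 [0.622  0.0928 0.1407] depth by thickness 0.101
12 46.0 0.626 [0.626  0.0948 0.1183] depth by thickness 0.101
(array([ 0.34453406, -0.04562789,  1.70819682]), np.float64(0.005030937880153781)) (array([ 0.65671506,  0.11556277, -0.02308368]), np.float64(0.010949339666811417))
```

>>> carry_out:
  series:
    - [0,0,0.002,0,0,0,0]
    - [0,0,0.002,0,0,0,0]
    - [0,0,0,0,0,0,0]
    - [0,0,0,0,0,0,0]

```text
t: 20.55
ee_pos: [0.5287, 0.0872, 0.0634]
orientation: [[0.999, -0.051, -0.001], [-0.051, -0.999, 0.0], [-0.001, 0.0, -1.0]]
ft_force: [2.8, -0.4, 3.1]
gripper_width: 0.0272
gripper_force: 60.8
```

```bash
python3 w.py w13; python3 - <<'E'
from h import *
w=np.load("w13.npz"); g=cv2.GaussianBlur(w["im"],(3,3),0)
for c in(225,285): print(g[28:74,c].astype(int).sum(1).tolist())
# sash rail / grip band rows to see pitch of pole in the hand
for k in(8,10,11,12,13):
    x=np.load(f"w{k}.npz")["im"][:,253].astype(int).sum(1); print(k,x[170:260:2].tolist())
E
```

```text
20.55 [0.5287 0.0872 0.0634] [[0.999, -0.051, -0.001], [-0.051, -0.999, 0.0], [-0.001, 0.0, -1.0]] [-33.5  27.   25.2 112.8 -16.2  43.7 -91.8] [ 2.8 -0.4  3.1] 0.02722689292624796
[[-0.051, -0.954, -0.295, 0.603], [-0.999, 0.049, 0.015, 0.084], [0.0, 0.296, -0.955, 0.24], [0.0, 0.0, 0.0, 1.0]]
[486, 482, 466, 451, 456, 478, 498, 513, 525, 532, 538, 542, 544, 547, 547, 545, 545, 542, 539, 533, 525, 513, 495, 475, 449, 416, 391, 405, 449, 476, 483, 483, 486, 489, 492, 496, 498, 498, 498, 497, 495, 490, 487, 486, 486, 486]
[489, 486, 470, 455, 458, 478, 498, 516, 525, 533, 539, 544, 547, 551, 553, 553, 552, 548, 543, 537, 529, 518, 501, 480, 453, 424, 396, 395, 429, 464, 480, 482, 480, 480, 480, 482, 483, 483, 483, 483, 484, 485, 487, 489, 489, 490]
8 [547, 546, 546, 547, 544, 545, 545, 544, 546, 544, 544, 546, 544, 543, 543, 544, 542, 546, 542, 365, 106, 124, 146, 152, 155, 159, 156, 262, 437, 441, 438, 441, 438, 426, 252, 154, 145, 154, 146, 147, 147, 145, 143, 146, 146]
10 [545, 549, 549, 548, 546, 547, 547, 548, 545, 546, 546, 548, 545, 545, 545, 549, 548, 547, 540, 361, 100, 120, 143, 156, 151, 154, 152, 269, 433, 441, 446, 442, 441, 435, 254, 155, 149, 154, 143, 155, 152, 147, 150, 145, 147]
11 [545, 542, 545, 546, 545, 543, 544, 546, 545, 546, 544, 544, 545, 542, 542, 544, 547, 544, 537, 388, 105, 123, 142, 156, 157, 162, 159, 263, 436, 446, 440, 437, 436, 430, 249, 150, 143, 145, 150, 155, 141, 148, 151, 143, 148]
12 [547, 543, 544, 545, 545, 545, 544, 545, 543, 545, 544, 543, 542, 542, 542, 542, 541, 543, 542, 536, 363, 98, 110, 132, 144, 142, 143, 143, 253, 419, 426, 425, 425, 421, 402, 203, 132, 140, 129, 132, 138, 136, 142, 133, 139]
13 [543, 546, 545, 542, 544, 544, 544, 544, 542, 543, 543, 544, 545, 542, 544, 544, 542, 541, 539, 542, 539, 436, 103, 101, 120, 128, 129, 128, 120, 188, 387, 409, 412, 414, 413, 409, 223, 129, 135, 131, 129, 127, 127, 122, 126]
```

The sash is on its stop: further pushing pitched the pole in the grip while the ring stayed put. I'll raise the hook to mid-opening and take out the pitch.

>>> carry_out:
  series:
    - [0,0,-0.006,0,0,0,0]
    - [0,0,-0.008,0,0,0,0]
    - [0,0,-0.008,0,-0.02,0,0]
    - [0,0,-0.008,0,-0.025,0,0]
    - [0,0,-0.008,0,-0.025,0,0]
    - [0,0,-0.007,0,0,0,0]
    - [0,0,0,0,0,0,0]
    - [0,0,0,0,0,0,0]

```text
t: 21.4
ee_pos: [0.5288, 0.0872, 0.1083]
orientation: [[0.996, -0.051, -0.072], [-0.051, -0.999, 0.004], [-0.072, -0.0, -0.997]]
ft_force: [0.1, 0.4, -3.3]
gripper_width: 0.0273
gripper_force: 60.1
```

```bash
python3 go.py "[.5285,.0869,.109]"; python3 w.py w14; python3 - <<'E'
from h import *
# pole pitch in hand from rod tip-free features: grip front edge and band edges in tool frame, w10 vs w14
for k in(10,14):
    x=np.load(f"w{k}.npz")["im"][:,253].astype(int).sum(1); print(k,x[200:250].tolist())
w=np.load("w14.npz"); g=cv2.GaussianBlur(w["im"],(3,3),0); print(g[20:100:2,225].astype(int).sum(1).tolist())
for k in(10,13,14):
    im=np.load(f"w{k}.npz")["im"].astype(int)
    # rod left/right edges: width per row -> depth
    for r in(90,110,130,150,170,190):
        d=np.diff(im[r,230:282].sum(1)); print(k,r,int(d[:26].argmin() if 0 else np.abs(d[:26]).argmax()+230),int(np.abs(d[26:]).argmax()+256),end=" | ")
    print()
E
```

```text
21.4 [0.5288 0.0872 0.1083] shift [-0.0004  0.0003 -0.0007] turn [-0.0001  0.072  -0.0004] [-33.  26.  26. 107. -15.  55. -93.] [ 0.1  0.4 -3.3]
21.4 [0.5288 0.0872 0.1083] [[0.996, -0.051, -0.072], [-0.051, -0.999, 0.004], [-0.072, -0.0, -0.997]] [-33.2  25.9  26.4 106.6 -14.8  54.9 -92.6] [ 0.1  0.4 -3.3] 0.027261091242648472
[[-0.051, -0.931, -0.362, 0.616], [-0.999, 0.047, 0.018, 0.083], [0.0, 0.362, -0.932, 0.28], [0.0, 0.0, 0.0, 1.0]]
10 [549, 545, 548, 547, 547, 550, 540, 502, 361, 189, 100, 104, 120, 138, 143, 147, 156, 156, 151, 160, 154, 155, 152, 180, 269, 382, 433, 446, 441, 444, 446, 444, 442, 442, 441, 441, 435, 389, 254, 153, 155, 151, 149, 156, 154, 145, 143, 151, 155, 148]
14 [548, 546, 543, 546, 545, 546, 548, 545, 544, 543, 544, 502, 366, 181, 109, 101, 104, 122, 133, 125, 135, 137, 143, 136, 136, 144, 137, 158, 251, 363, 421, 429, 429, 426, 422, 424, 424, 422, 424, 424, 402, 334, 203, 147, 136, 137, 141, 133, 139, 136]
[539, 538, 538, 538, 537, 537, 537, 534, 533, 531, 531, 530, 528, 527, 528, 527, 526, 526, 522, 510, 467, 400, 388, 465, 459, 411, 465, 497, 498, 493, 489, 486, 489, 502, 514, 519, 515, 509, 505, 498]
10 90 247 266 | 10 110 245 263 | 10 130 248 266 | 10 150 245 263 | 10 170 247 263 | 10 190 230 264 | 
13 90 244 264 | 13 110 244 266 | 13 130 244 266 | 13 150 247 266 | 13 170 247 265 | 13 190 245 265 | 
14 90 244 266 | 14 110 244 266 | 14 130 244 266 | 14 150 247 263 | 14 170 248 265 | 14 190 245 264 |
```

>>> carry_out:
  series:
    - [-0.007,0,0.0005,0,0,0,0]
    - [-0.007,0,0.0005,0,0,0,0]
    - [-0.007,0,0.0005,0,0,0,0]
    - [-0.007,0,0.0005,0,0,0,0]
    - [-0.007,0,0.0005,0,0,0,0]
    - [0,0,0,0,0,0,0]

```text
t: 22.05
ee_pos: [0.4931, 0.089, 0.1084]
orientation: [[0.996, -0.051, -0.072], [-0.051, -0.999, 0.004], [-0.073, -0.0, -0.997]]
ft_force: [1.0, -0.1, -2.2]
gripper_width: 0.0273
gripper_force: 60.1
```

>>> carry_out:
  series:
    - [-0.007,0,0.0005,0,0,0,0]
    - [-0.007,0,0.0005,0,0,0,0]
    - [-0.01,0,0.0007,0,0,0,0]
    - [-0.015,0,0.001,0,0,0,0]
    - [-0.015,0,0.001,0,0,0,0]
    - [0,0,0,0,0,0,0]
    - [0,0,0,0,0,0,0]

```text
t: 22.75
ee_pos: [0.4403, 0.0919, 0.1088]
orientation: [[0.996, -0.051, -0.071], [-0.051, -0.999, 0.004], [-0.071, -0.0, -0.997]]
ft_force: [0.5, -0.5, -1.8]
gripper_width: 0.0269
gripper_force: 60.1
```

```bash
python3 go.py "[.43,.092,.0]"; python3 - <<'E'
from h import *
im,K,T=grab("scene"); cv2.imwrite("pics/sc1.png",im)
r=np.array([.6245,.082,.16])
v=np.load("scene0.npz")["im"]; d=cv2.absdiff(im,v).max(2)>40
print(np.argwhere(d[200:290,240:370]).shape)
s=bot.state(); R=np.array(s["orientation"]); p=np.array(s["ee_pos"])
# hook tip search in scene: project expected tip
tip=p+R@[.137,0,-.066]; q=np.linalg.inv(T)@np.r_[tip,1]; q=K@q[:3]; print(tip,q[:2]/q[2])
E
```

```text
22.75 [0.4403 0.0919 0.1088] shift [-0.0026  0.0004  0.1092] turn [-0.0005  0.0712 -0.0001] [-39.  18.  27. 118. -12.  50. -97.] [ 0.5 -0.5 -1.8]
(526, 2)
[0.58199918 0.08458692 0.16492586] [289.2345899  213.41368375]
```

Clear of the ring. Now I'll lower the pole onto the free counter here, at around x 0.35–0.58, y 0.09.

>>> carry_out:
  series:
    - [0.0011,0,0.015,0,0,0,0]
    - [0.0011,0,0.015,0,0,0,0]
    - [0.0011,0,0.015,0,0,0,0]
    - [0.0011,0,0.015,0,0,0,0]
    - [0.0011,0,0.015,0,0,0,0]
    - [0.0011,0,0.015,0,0,0,0]
    - [0.001,0,0.015,0,0,0,0]
    - [0.001,0,0.012,0,0,0,0]
    - [0.0005,0,0.006,0,0,0,0]
    - [0,0,0,0,0,0,0]
    - [0,0,0,0,0,0,0]

```text
t: 23.9
ee_pos: [0.441, 0.0916, -0.0145]
orientation: [[0.996, -0.051, -0.071], [-0.051, -0.999, 0.004], [-0.071, -0.0, -0.997]]
ft_force: [-0.2, -0.3, -2.6]
gripper_width: 0.0274
gripper_force: 60.1
```

>>> carry_out:
  series:
    - [0,0,0.002,0,0,0,0]
    - [0,0,0.002,0,0,0,0]
    - [0,0,0.002,0,0,0,0]
    - [0,0,0,0,0,0,0]
    - [0,0,0,0,0,0,0]

```text
t: 24.4
ee_pos: [0.4401, 0.0917, -0.0207]
orientation: [[0.996, -0.051, -0.072], [-0.051, -0.999, 0.004], [-0.072, -0.0, -0.997]]
ft_force: [-0.4, 0.5, -2.0]
gripper_width: 0.027
gripper_force: 60.1
```

>>> carry_out:
  series:
    - [0,0,0.002,0,0,0,0]
    - [0,0,0.002,0,0,0,0]
    - [0,0,0,0,0,0,0]
    - [0,0,0,0,0,0,0]

```text
t: 24.8
ee_pos: [0.4398, 0.0917, -0.0249]
orientation: [[0.996, -0.051, -0.072], [-0.051, -0.999, 0.004], [-0.072, 0.0, -0.997]]
ft_force: [0.1, 0.6, -1.9]
gripper_width: 0.0273
gripper_force: 60.1
```

>>> carry_out:
  series:
    - [0,0,0.002,0,0,0,0]
    - [0,0,0.002,0,0,0,0]
    - [0,0,0,0,0,0,0]
    - [0,0,0,0,0,0,0]

```text
t: 25.2
ee_pos: [0.4395, 0.0917, -0.0288]
orientation: [[0.996, -0.051, -0.072], [-0.051, -0.999, 0.004], [-0.072, 0.0, -0.997]]
ft_force: [0.8, -0.4, -2.0]
gripper_width: 0.0271
gripper_force: 60.1
```

>>> carry_out:
  series:
    - [0,0,0.0015,0,0,0,0]
    - [0,0,0.0015,0,0,0,0]
    - [0,0,0,0,0,0,0]
    - [0,0,0,0,0,0,0]

```text
t: 25.6
ee_pos: [0.4393, 0.0917, -0.0318]
orientation: [[0.996, -0.051, -0.072], [-0.051, -0.999, 0.004], [-0.072, 0.0, -0.997]]
ft_force: [-0.8, -0.8, -1.9]
gripper_width: 0.0273
gripper_force: 60.2
```

>>> carry_out:
  series:
    - [0,0,0.001,0,0,0,0]
    - [0,0,0.001,0,0,0,0]
    - [0,0,0,0,0,0,0]
    - [0,0,0,0,0,0,0]

```text
t: 26.0
ee_pos: [0.4394, 0.0918, -0.032]
orientation: [[0.996, -0.051, -0.071], [-0.051, -0.999, 0.005], [-0.071, -0.001, -0.997]]
ft_force: [-6.2, -1.3, 33.4]
gripper_width: 0.027
gripper_force: 64.9
```

>>> carry_out:
  series:
    - [0,0,-0.0015,0,0,0,0]
    - [0,0,0,0,0,0,0.03]
    - [0,0,0,0,0,0,0.035]
    - [0,0,0,0,0,0,0.045]
    - [0,0,0,0,0,0,0.06]
    - [0,0,0,0,0,0,0.0854]
    - [0,0,0,0,0,0,0.0854]
    - [0,0,0,0,0,0,0.0854]
    - [0,0,0,0,0,0,0.0854]
    - [0,0,0,0,0,0,0.0854]

```text
t: 27.0
ee_pos: [0.4393, 0.0917, -0.0322]
orientation: [[0.996, -0.051, -0.072], [-0.051, -0.999, 0.004], [-0.072, 0.0, -0.997]]
ft_force: [-0.2, -0.2, -0.1]
gripper_width: 0.0856
gripper_force: 0.0
```

>>> carry_out:
  series:
    - [-0.0007,0,-0.01,0,0,0,0.0854]
    - [-0.0014,0,-0.02,0,0,0,0.0854]
    - [-0.0014,0,-0.02,0,0,0,0.0854]
    - [-0.002,0,-0.025,0,0.02,0,0.0854]
    - [-0.001,0,-0.025,0,0.05,0,0.0854]
    - [0,0,-0.025,0,0,0,0.0854]
    - [0,0,-0.025,0,0,0,0.0854]
    - [0,0,-0.025,0,0,0,0.0854]
    - [0,0,0,0,0,0,0.0854]
    - [0,0,0,0,0,0,0.0854]

```text
t: 28.0
ee_pos: [0.4398, 0.0919, 0.1436]
orientation: [[0.999, -0.051, -0.001], [-0.051, -0.999, 0.001], [-0.001, -0.001, -1.0]]
ft_force: [-0.0, -0.1, -0.1]
gripper_width: 0.0854
gripper_force: 0.0
```

```bash
python3 w.py w15; python3 - <<'E'
from h import *
w=np.load("w15.npz"); im=w["im"]; g=im.max(2)
m=np.zeros_like(g); m[60:300,215:297]=(g[60:300,215:297]<70)*255
for c in cv2.findContours(m,0,2)[0]:
    if cv2.contourArea(c)>80: print(cv2.minAreaRect(c),cv2.boundingRect(c))
K,T=w["K"],w["T"]
x=im[:,253].astype(int).sum(1); print(x[60:260:2].tolist())
# ring/rail & brush in top view
t,K2,T2=grab("top"); t0=np.load("top0.npz")["im"]
print("brush diff",int((cv2.absdiff(t,t0)[180:215,295:380].max(2)>30).sum()))
def proj(p): q=np.linalg.inv(T2)@np.r_[p,1]; q=K2@q[:3]; return (q[:2]/q[2]).round(1)
print("ring expected px down/up",proj([.6245,.082,.16]),proj([.6245,.082,.255]))
print("col", t[90:150,225].astype(int).sum(1).tolist()); print("col0",t0[90:150,225].astype(int).sum(1).tolist())
E
```

```text
28.0 [0.4398 0.0919 0.1436] [[0.999, -0.051, -0.001], [-0.051, -0.999, 0.001], [-0.001, -0.001, -1.0]] [ -43.4   12.5   29.7  119.5   -8.1   49.9 -101.9] [-0.  -0.1 -0.1] 0.08538895938374275
[[-0.051, -0.954, -0.295, 0.514], [-0.999, 0.048, 0.016, 0.088], [-0.001, 0.295, -0.955, 0.321], [0.0, 0.0, 0.0, 1.0]]
((256.0, 196.0), (80.0, 24.0), 90.0) (244, 156, 25, 81)
((255.5, 143.0), (8.0, 25.0), 90.0) (243, 139, 26, 9)
[447, 446, 444, 445, 440, 445, 445, 444, 446, 445, 445, 448, 445, 444, 443, 447, 445, 448, 444, 444, 442, 444, 450, 445, 443, 445, 447, 446, 446, 448, 442, 447, 444, 446, 447, 443, 445, 445, 445, 435, 425, 285, 160, 195, 237, 436, 458, 421, 219, 182, 187, 178, 177, 177, 178, 175, 174, 164, 161, 169, 171, 164, 161, 165, 153, 150, 166, 152, 149, 156, 149, 147, 148, 146, 142, 141, 136, 136, 138, 130, 132, 122, 127, 126, 132, 117, 121, 118, 173, 362, 386, 259, 126, 317, 461, 453, 456, 445, 447, 446]
brush diff 0
ring expected px down/up [243.3 132.3] [241.5 122.9]
col [656, 655, 651, 658, 602, 389, 283, 330, 348, 346, 344, 326, 457, 505, 420, 323, 311, 412, 434, 427, 431, 414, 630, 666, 678, 568, 356, 267, 305, 396, 424, 432, 423, 409, 622, 672, 616, 389, 326, 417, 439, 437, 427, 437, 438, 436, 438, 432, 427, 438, 437, 432, 429, 442, 438, 421, 427, 434, 437, 434]
col0 [315, 317, 322, 316, 357, 378, 389, 394, 383, 373, 561, 614, 615, 612, 379, 233, 245, 291, 317, 308, 321, 321, 325, 308, 315, 320, 312, 330, 318, 357, 389, 398, 392, 380, 560, 631, 565, 343, 293, 381, 404, 402, 392, 388, 402, 397, 396, 397, 388, 392, 394, 392, 394, 409, 404, 383, 396, 389, 392, 391]
```

The sash rail is down in the top view, the brush region is unchanged, the pole lies released, and the robot is clear. Handing the job in.

```bash
python3 -c "
from workcell import bot
print(bot.close_job())"
```

```text
the job is handed in; nothing more can be done
None
```

I pulled the sash down to its stop with the hook pole, unhooked the pole and set it down flat on the counter without dropping it. The brush has not moved, and I handed the job in at about 28 s; no verdict came back.

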